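# Pinwheel layer of badge cartons on the dispatch board

## Task

Move the stapler from the small plywood pallet board to the middle of the stack of cards, upright, as a paperweight. Also complete the carton layer on the board: leaving the first carton where it lies, lay the three loose ones flat, one lengthwise along each other edge and level with it, so that the four form a pinwheel, each with one end close to the long side of the next (less than a centimetre apart) and a square gap in the middle; tip no carton over and do not shift the mug, the tape roll or the sunglasses.

Things in the scene. Friction and masses are not known exactly. Their poses are not given: they have to be found in the camera images.
- board: small fixed plywood pallet board, 200 x 200 mm, its top face 24 mm above the table; it can lie at any yaw. Origin at the centre of its underside on the table, x and y along its edges, z up
- slot0 (a point): point on the board's top face, at (-34, -64) mm in the board's frame: the middle of the place of the carton that already lies there, its length along the board's x axis. The four places form a 188 mm square centred on the board, 6 mm inside its edges, with 8 mm between neighbours and a 68 mm square gap in the middle
- slot1 (a point): point on the board's top face, at (64, -34) mm in the board's frame: the middle of a carton's place. The carton here lies with its length along the board's y axis; the half of it on the +y side faces the square gap in the middle, so there is room for a finger beside that half, while the other half of its inner long side is met by the end of a neighbour
- slot2 (a point): point on the board's top face, at (34, 64) mm in the board's frame: the middle of a carton's place. The carton here lies with its length along the board's x axis; the half of it on the -x side faces the square gap in the middle, so there is room for a finger beside that half, while the other half of its inner long side is met by the end of a neighbour
- slot3 (a point): point on the board's top face, at (-64, 34) mm in the board's frame: the middle of a carton's place. The carton here lies with its length along the board's y axis; the half of it on the -y side faces the square gap in the middle, so there is room for a finger beside that half, while the other half of its inner long side is met by the end of a neighbour
- carton0: closed cardboard carton of badges, 120 x 60 x 50 mm high, about 0.18 kg, lying flat; origin at the centre of its underside, x along its 120 mm length, y across its 60 mm width, z up; it already lies on the board within 3 mm of slot0 (top 74 mm above the table), not fastened
- carton1: loose closed cardboard carton of badges, 120 x 60 x 50 mm high, about 0.18 kg, lying flat; origin at the centre of its underside, x along its 120 mm length, y across its 60 mm width, z up; starts on the table, at least 10 mm clear of its neighbours at the ends and 25 mm at the long sides. The three loose ones are alike and any may go to any free place
- carton2: loose closed cardboard carton of badges, 120 x 60 x 50 mm high, about 0.18 kg, lying flat; origin at the centre of its underside, x along its 120 mm length, y across its 60 mm width, z up; starts on the table, at least 10 mm clear of its neighbours at the ends and 25 mm at the long sides. The three loose ones are alike and any may go to any free place
- carton3: loose closed cardboard carton of badges, 120 x 60 x 50 mm high, about 0.18 kg, lying flat; origin at the centre of its underside, x along its 120 mm length, y across its 60 mm width, z up; starts on the table, at least 10 mm clear of its neighbours at the ends and 25 mm at the long sides. The three loose ones are alike and any may go to any free place
- stapler: black office stapler, 130 mm long, 38 mm wide, 45 mm high, about 0.22 kg, standing on the free half of the board. Origin at the centre of its underside, x along its length, z up. Its foot (38 mm wide) is 9 mm high; above it the body is 30 mm wide with flat upright sides from about 11 to 41 mm high, the place to grip
- cards: fixed stack of white printed cards on the table, 105 (x) x 148 (y) x 12 mm high; origin at the centre of its underside, z up; the stapler fits lengthwise along y
- mug: white mug, 80 mm across, 90 mm high, a bystander; origin at the centre of its underside
- tape: roll of brown tape lying flat, 90 mm across, 24 mm high, a bystander; origin at the centre of its underside
- sunglasses: pink-framed sunglasses, 120 mm wide, 125 mm deep, 56 mm high, a bystander; origin under the lenses, on the table
Mind the look-alikes: they are no part of the job. Several things have the shape of the stapler; the one meant has the colours described above. Leave any purple look-alike of the carton2 alone.

How it is judged:
At the end, for the whole second after the job is handed in: a carton lies flat (0.06 rad, 4 mm) on the board at each slot, carton0 at slot0: centre within 12 mm, length within 0.1 rad of the board's x (slots 0, 2) or y (1, 3); stapler upright (0.1 rad) on the cards, within 40 mm of their centre; all at rest (0.02 m/s) (horizontal distance between carton0 and slot0 below 0.012 m and angle between the x axis of carton0 and the x axis of board, either way round below 0.1 rad and angle between carton0's own z axis and vertical below 0.06 rad and z of carton0 in the frame of board between 0.02 and 0.028 m and ((horizontal distance between carton1 and slot1 below 0.012 m and angle between the x axis of carton1 and the y axis of board, either way round below 0.1 rad and angle between carton1's own z axis and vertical below 0.06 rad and z of carton1 in the frame of board between 0.02 and 0.028 m) or (horizontal distance between carton2 and slot1 below 0.012 m and angle between the x axis of carton2 and the y axis of board, either way round below 0.1 rad and angle between carton2's own z axis and vertical below 0.06 rad and z of carton2 in the frame of board between 0.02 and 0.028 m) or (horizontal distance between carton3 and slot1 below 0.012 m and angle between the x axis of carton3 and the y axis of board, either way round below 0.1 rad and angle between carton3's own z axis and vertical below 0.06 rad and z of carton3 in the frame of board between 0.02 and 0.028 m)) and ((horizontal distance between carton1 and slot2 below 0.012 m and angle between the x axis of carton1 and the x axis of board, either way round below 0.1 rad and angle between carton1's own z axis and vertical below 0.06 rad and z of carton1 in the frame of board between 0.02 and 0.028 m) or (horizontal distance between carton2 and slot2 below 0.012 m and angle between the x axis of carton2 and the x axis of board, either way round below 0.1 rad and angle between carton2's own z axis and vertical below 0.06 rad and z of carton2 in the frame of board between 0.02 and 0.028 m) or (horizontal distance between carton3 and slot2 below 0.012 m and angle between the x axis of carton3 and the x axis of board, either way round below 0.1 rad and angle between carton3's own z axis and vertical below 0.06 rad and z of carton3 in the frame of board between 0.02 and 0.028 m)) and ((horizontal distance between carton1 and slot3 below 0.012 m and angle between the x axis of carton1 and the y axis of board, either way round below 0.1 rad and angle between carton1's own z axis and vertical below 0.06 rad and z of carton1 in the frame of board between 0.02 and 0.028 m) or (horizontal distance between carton2 and slot3 below 0.012 m and angle between the x axis of carton2 and the y axis of board, either way round below 0.1 rad and angle between carton2's own z axis and vertical below 0.06 rad and z of carton2 in the frame of board between 0.02 and 0.028 m) or (horizontal distance between carton3 and slot3 below 0.012 m and angle between the x axis of carton3 and the y axis of board, either way round below 0.1 rad and angle between carton3's own z axis and vertical below 0.06 rad and z of carton3 in the frame of board between 0.02 and 0.028 m)) and linear speed of each of carton0, carton1, carton2, carton3, stapler below 0.02 m/s and horizontal distance between stapler and cards below 0.04 m and angle between stapler's own z axis and vertical below 0.1 rad and z of stapler in the frame of cards between 0.008 and 0.016 m); the robot touches nothing.
It fails at once if the white mug is pushed more than 30 mm from its place (distance of mug from where it was at the start of the episode above 0.03 m).
It fails at once if the tape roll is pushed more than 30 mm from its place (distance of tape from where it was at the start of the episode above 0.03 m).
It fails at once if the sunglasses is pushed more than 30 mm from its place (distance of sunglasses from where it was at the start of the episode above 0.03 m).
It fails at once if a carton is tipped over (angle between any of carton0, carton1, carton2, carton3's own z axis and vertical above 0.7 rad).
It also fails if it takes over 72 s, if anything falls off the work surface, if the arm or the gripper's body presses on something with over 40 N, if the wrist force passes 120 N, or if a joint passes its speed limit or range.

## Robot

A 6-joint arm with a two-finger parallel gripper is mounted at the origin on the work surface. World frame = base frame: x ahead of the robot, y to its left, z up, the work surface at z = 0. Lengths are in m, angles in rad, forces in N, time in s.
With the tool pointing down it reaches from about 0.375 to 0.975 m from the base axis. Payload 3.8 kg.
Tool frame: the origin (TCP) lies on the centre line of the jaws, within the pads' length; the fingertips stand 14 mm ahead of it and the grasp point (between the pads) lies 5 mm behind it; z points along the fingers, y is the line along which they close (so a half turn about z gives the same grasp; the last joint's range is limited). The gripper opens to 85 mm and grips with 20 to 120 N. Pads are 22 mm wide; open, the fingers measure 114 mm over their backs; the gripper's body (76 mm by 85 mm) begins 54 mm behind the grasp point. The pads swing forward as they close: fully open they stand 13 mm farther back than shut.
Start: joints at [1.255, 0.264, 1.604, -0, 1.274, -0.037], TCP at [0.186, 0.649, 0.245] pointing down, gripper open.
Joint ranges: [-2.63, 2.63], [-0.94, 2.18], [0.31, 2.57], [-1.31, 4.45], [0, 2.66], [-2.55, 2.55]. Speed limits (rad/s): [2.57, 2.57, 3.14, 3.14, 3.14, 3.14].

## Interface

Orientations are given as a rotation vector (axis times angle).
In Python, from workcell import bot, eyes, spot_in gives the robot as it stands.
- The arm moves only by the tool carry_out, never from a script. Its argument "series" is text: rows parted by semicolons, each of 4 numbers parted by spaces: the shift along the world's x, y, z in m, then the turn about the world's z in degrees. In form: tx ty tz roll; .... A call has 1 to 20 rows; each row shifts and turns the commanded pose from where the row before left it; what a row does not reach is not made up. A row lasts 1/8 s, in which the tool goes at most 62.5 mm and 10.7 degrees, less where a joint would pass 70% of its speed; a pose out of reach is approached as far as the arm can. A call is refused whole if a number of a shift passes 0.0625 or a number of a turn 10.7, either way. A call with a gripper value outside its range is refused whole. "jaw" is the gripper command: -1 is shut, 1 is fully open, values between are in proportion, set as the call begins (left out, the last holds). The fingers move at their own pace and stop on an object; "grip_force" is the grip in N (left out, the last holds). Time passes only in rows, so rows that do not move let the fingers close. It gives the time, the measured TCP pose, the force, the opening and the grip force at its end, in the units of the state.
- bot.read_state(): the state, without advancing time (a new reading comes with each control period).
- eyes.read_camera(name): name is "scene" or "top" or "wrist"; returns (picture, depth): 400x640x3 uint8, blue, green, red; 400x640 float32, m along the optical axis (not along the pixel's ray), 0 where there is no reading.
- eyes.get_calibration(name): a dict with "K" (3x3 intrinsics, pixels), "position" and "rotation" of the camera in the world; the wrist camera has in their place "T_tool_cam" (4x4, takes a point from camera to tool coordinates, whose origin is the TCP and whose axes are the flange's). Camera axes: x right, y down, z forward; pixel columns grow to the right and rows downward; lengths in m; the calibration is good to about 2 mm. A picture is of the moment at which its call begins: read the wrist's pose just before it. get_calibration takes no time and is no camera call.
- bot.finish_job(): hands the job in; it is judged then, once.
Trained networks look in the newest picture that a camera, given by its name, has taken for a name from the list of things; names that differ only in an ending like _2 or _b are one class to them, and where a whole thing is asked for, a point or a joint stands for the part that bears it (a point fixed in the world has none). Each returns a list of dicts, best first, with "score" (0 to 1); they miss things now and then, are a little off and sometimes report something else, mostly with a low value. They report only what shows in the picture. A call takes as long as a camera call. They do not tell look-alikes from the thing itself.
- spot_in(camera, target): "rect" ([centre column, centre row, width, height] in pixels, round what is visible of it).
The state is a dict: "time": time; "q": joint angles; "joint_vel": joint speeds; "joint_torque": joint torques, N m; "tool_pos": TCP position; "tcp_rot": TCP orientation; "wrist_force": force on the tool from outside, world axes, zero at the start; "torque": the same for the moment, N m; "width": opening from 0.0 (shut) to 1.0 (fully open); "grip_force": force on a finger pad.
Only numpy, scipy, OpenCV 4.12 (cv2) and the standard library are available. Lean on these libraries where they do the work, as an engineer would, in place of code of your own. Each camera call takes 0.05 s, during which the arm holds its last target. There are 200 camera calls.

## Working session

There is one attempt and no reset: what is moved stays moved. The work goes in short steps, Python scripts to look and compute and a tool call to move; the robot and the scene stay as the last step left them, time stands still between calls to the robot, and variables do not carry over. Pictures are saved under pics/ and viewed, at most 10 in all, crops included, and the job is handed in when it is done.

Besides the shell and the picture viewer there is one more tool, called after "Request:" as name(argument=value, ...), one argument or row to a line, values as JSON. carry_out: Moves the arm, as the interface text tells. Its arguments: {"type":"object","properties":{"series":{"type":"string"},"jaw":{"type":"number"},"grip_force":{"type":"number"}},"required":["series"]}

```bash
mkdir -p pics; ls; python3 - <<'E'
from workcell import bot, eyes, spot_in
import cv2,numpy as np
for n in ("top","scene"):
    im,d=eyes.read_camera(n); cv2.imwrite(f"pics/{n}0.png",im); np.savez(f"{n}0.npz",im=im,d=d)
    c=eyes.get_calibration(n); print(n,c["K"].tolist(),np.round(c["position"],3),np.round(c["rotation"],3).tolist())
s=bot.read_state();print(s["time"],s["tool_pos"],s["tcp_rot"],s["width"])
E
```

```text
pics
top [[369.1811554414026, 0.0, 311.8659155629981], [0.0, 369.1811554414026, 194.7933492459364], [0.0, 0.0, 1.0]] [0.369 0.003 1.113] [-2.163, 2.113, -0.165]
scene [[427.1020574677549, 0.0, 323.1674811495721], [0.0, 427.1020574677549, 204.97715806475378], [0.0, 0.0, 1.0]] [ 1.587 -0.117  0.791] [-1.714, -1.552, 0.79]
0.1 [0.18556597 0.64832569 0.24405185] [-0.4364472  -3.11075723  0.00318976] 0.9962603532264792
```

View pics/top0.png

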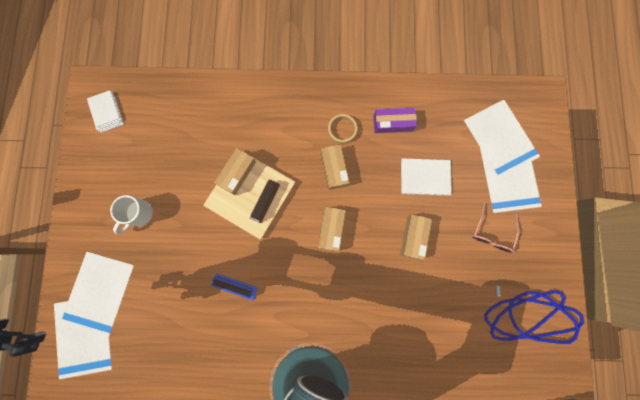

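View pics/scene0.png

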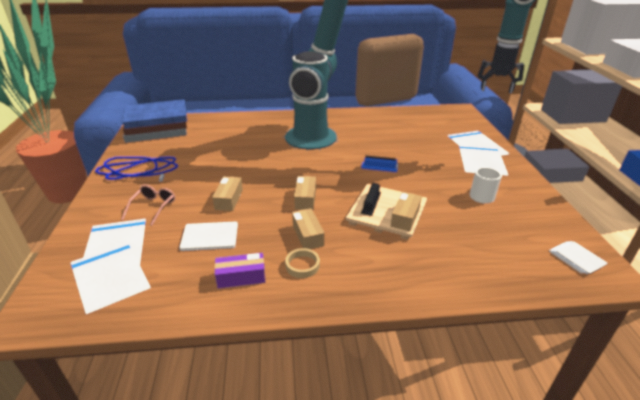

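The top view shows the black stapler on the board at (265,201); the blue one at (234,286) is a look-alike. The loose brown cartons are at (336,166), (333,229) and (418,237), and the purple one at (395,120) is to be left alone. The card stack is probably at (426,177), with another white block at (105,112). I'll measure these by depth and enlarge the view.

```bash
cat > h.py <<'E'
import numpy as np,cv2
from scipy.spatial.transform import Rotation as R
def cloud(d,K,Rm,p):
    v,u=np.mgrid[:d.shape[0],:d.shape[1]]
    P=np.stack([(u-K[0,2])/K[0,0]*d,(v-K[1,2])/K[1,1]*d,d],-1)
    P=P@Rm.T+p; P[d<=0]=np.nan; return P
def rot(r):
    r=np.array(r); return r if r.shape==(3,3) else R.from_rotvec(r).as_matrix()
def rects(P,lo,hi,mn,extra=None):
    z=P[...,2]; m=(z>lo)&(z<hi)
    if extra is not None: m&=extra
    n,l,s,c=cv2.connectedComponentsWithStats(m.astype(np.uint8),connectivity=4)
    out=[]
    for i in range(1,n):
        if s[i,4]<mn: continue
        q=P[l==i]; r=cv2.minAreaRect((q[:,:2]*1000).astype(np.float32))
        (cx,cy),(w,h),a=r
        if w<h: w,h,a=h,w,a+90
        out.append((c[i].round().tolist(),int(s[i,4]),round(cx,1),round(cy,1),round(w,1),round(h,1),round((a+90)%180-90,1),round(float(np.median(q[:,2]))*1000,1)))
    return out
E
python3 - <<'E'
from workcell import eyes
from h import *
f=np.load("top0.npz");c=eyes.get_calibration("top")
P=cloud(f["d"],np.array(c["K"]),rot(c["rotation"]),np.array(c["position"]))
ok=(np.abs(P[...,1])<.75)&(P[...,0]>.2)
print("table",np.nanmedian(P[...,2][ok]))
for n,lo,hi in (("cards",.007,.018),("board",.018,.031),("ctop",.042,.056),("stack",.058,.080)):
    print(n); [print(r) for r in rects(P,lo,hi,60,ok)]
im=f["im"]; cv2.imwrite("pics/c1.png",cv2.resize(im[80:310,80:460],None,fx=2.1,fy=2.1,interpolation=cv2.INTER_CUBIC))
E
```

```text
table -0.0002063339018680832
cards
([104.0, 110.0], 773, 798.5, 668.8, 112.3, 81.9, 22.6, 14.9)
([425.0, 176.0], 1650, 610.5, -336.0, 150.0, 107.7, 89.6, 11.5)
([557.0, 297.0], 125, 262.4, -704.0, 78.0, 41.6, 49.6, 13.9)
([524.0, 300.0], 115, 251.9, -613.0, 94.4, 20.6, -74.3, 13.5)
([551.0, 313.0], 63, 215.0, -684.7, 52.1, 9.0, -53.0, 13.4)
board
([342.0, 127.0], 204, 754.4, -79.1, 88.5, 86.6, 0.6, 23.3)
([250.0, 199.0], 2955, 543.9, 198.2, 201.0, 199.8, 60.9, 24.0)
([516.0, 301.0], 109, 246.5, -585.1, 98.3, 33.0, -39.7, 20.5)
([551.0, 302.0], 118, 248.8, -683.1, 120.7, 15.3, 57.4, 20.8)
ctop
([395.0, 118.0], 784, 780.3, -237.8, 120.5, 62.4, -85.8, 49.5)
([334.0, 165.0], 817, 629.0, -55.5, 120.6, 60.7, 12.9, 50.0)
([141.0, 214.0], 66, 473.1, 507.0, 77.2, 31.1, -16.0, 48.6)
([331.0, 228.0], 864, 442.0, -49.2, 120.2, 59.9, -8.4, 49.9)
([417.0, 237.0], 896, 424.3, -296.1, 119.9, 61.2, -11.7, 49.5)
([231.0, 287.0], 244, 270.1, 231.0, 110.0, 22.6, 73.4, 44.6)
stack
([234.0, 170.0], 903, 602.2, 236.8, 119.9, 60.6, -29.3, 74.1)
([263.0, 200.0], 409, 518.4, 150.1, 115.8, 29.3, -24.3, 66.5)
([119.0, 207.0], 107, 484.4, 552.8, 70.6, 32.0, -11.4, 69.0)
([138.0, 212.0], 94, 476.1, 505.5, 75.0, 27.9, -9.0, 68.5)
```

View pics/c1.png

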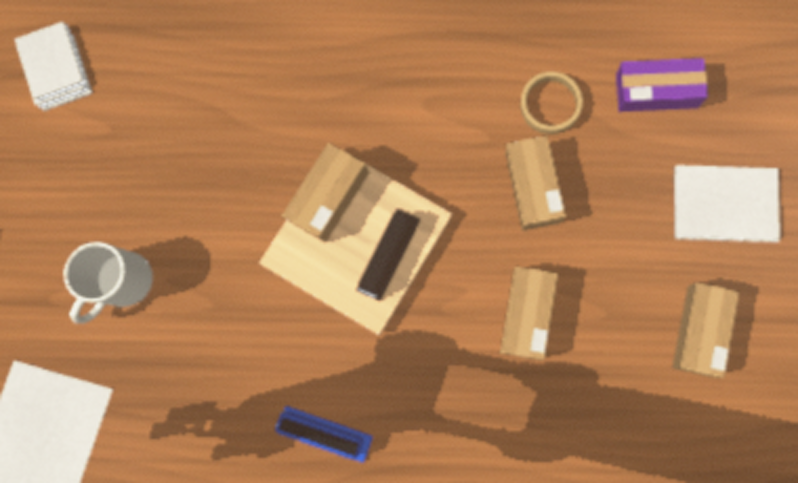

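Several things have the stapler's shape. In the crop the one at (388,255) is black and stands on the board, so it is the one meant; (323,433) is blue. Among the cartons, purple (662,84) is excluded and the three brown ones remain. The cards are the 150 x 108 mm slab, 11.5 mm high. All sizes and heights match the description. Now moving to the stapler.

Request:
carry_out(
  series="0.0277 -0.0415 0 -0.7;0.0277 -0.0415 0 -0.7;0.0277 -0.0415 0 -0.7;0.0277 -0.0415 0 -0.7;0.0277 -0.0415 0 -0.7;0.0277 -0.0415 0 -0.7;0.0277 -0.0415 0 -0.7;0.0277 -0.0415 0 -0.7;0.0277 -0.0415 0 -0.7;0.0277 -0.0415 0 -0.7;0.0277 -0.0415 0 -0.7;0.0277 -0.0415 0 -0.6;0 0 0 0;0 0 0 0",
  jaw=1,
  grip_force=50,
)

```text
time: 1.85
tool_pos: [0.5176, 0.151, 0.2448]
tcp_rot: [-0.661, -3.07, -0.0]
wrist_force: [-1.1, 0.5, -0.1]
width: 1.002
grip_force: 0.0
```

```bash
cat >> h.py <<'E'
def wrist():
    from workcell import bot,eyes
    s=bot.read_state(); im,d=eyes.read_camera("wrist"); c=eyes.get_calibration("wrist")
    T=np.array(c["T_tool_cam"]); Rt=R.from_rotvec(s["tcp_rot"]).as_matrix()
    return im,cloud(d,np.array(c["K"]),Rt@T[:3,:3],Rt@T[:3,3]+s["tool_pos"]),s
def psi(s):
    y=R.from_rotvec(s["tcp_rot"]).as_matrix()[:,1]; return np.degrees(np.arctan2(y[1],y[0]))
E
python3 - <<'E'
from h import *
im,P,s=wrist()
print(s["time"],s["tool_pos"],psi(s),s["q"],s["width"],s["wrist_force"])
for lo,hi in ((.02,.028),(.058,.0725),(.0725,.08)): print(lo);[print(r) for r in rects(P,lo,hi,300)]
E
```

```text
1.85 [0.51764712 0.15098903 0.24476062] 65.68089269866618 [ 2.37235794e-01  7.89020795e-03  1.89388938e+00  6.47037401e-04
  1.24107127e+00 -9.09321726e-01] 1.0024269652084963 [-1.11756389  0.51521151 -0.05395233]
0.02
([591.0, 24.0], 327, 494.8, 498.9, 62.2, 15.4, 24.7, 24.1)
([354.0, 158.0], 16124, 545.0, 195.0, 200.4, 200.4, 60.9, 25.6)
([173.0, 175.0], 323, 446.8, -22.7, 118.8, 2.7, -8.5, 24.1)
([19.0, 243.0], 475, 436.2, -271.1, 108.4, 5.3, -11.1, 23.9)
0.058
([629.0, 15.0], 516, 495.7, 494.5, 41.2, 7.7, 21.4, 64.4)
([317.0, 179.0], 2537, 518.9, 147.6, 116.0, 29.4, -23.7, 69.3)
([396.0, 200.0], 452, 581.4, 218.8, 132.0, 51.9, -55.1, 65.5)
0.0725
([415.0, 212.0], 4669, 603.3, 234.1, 120.1, 60.4, -29.1, 75.7)
```

Request:
carry_out(
  series="0.0005 -0.001 -0.05 0;0 0 -0.05 0;0 0 -0.05 0;0 0 -0.025 0;0 0 -0.02 0;0 0 0 0",
)

```text
time: 2.65
tool_pos: [0.5161, 0.1508, 0.0484]
tcp_rot: [-0.656, -3.068, 0.003]
wrist_force: [-0.6, 0.1, -0.0]
width: 1.001
grip_force: 0.0
```

Request:
carry_out(
  series="0 0 0 0;0 0 0 0;0 0 0 0;0 0 0 0;0 0 0 0;0 0 0 0",
  jaw=-1,
)

```text
time: 3.4
tool_pos: [0.5196, 0.1501, 0.0515]
tcp_rot: [0.66, 3.07, 0.001]
wrist_force: [-0.8, 0.1, 5.2]
width: 0.341
grip_force: 52.4
```

Request:
carry_out(
  series="0 0 0.03 0;0 0 0.05 0;0 0 0.05 0;0 0 0.02 0;0.0084 -0.0442 0 -6;0.0084 -0.0442 0 -6;0.0084 -0.0442 0 -6;0.0084 -0.0442 0 -6;0.0084 -0.0442 0 -6;0.0084 -0.0442 0 -6;0.0084 -0.0442 0 -6;0.0084 -0.0442 0 -6;0.0084 -0.0442 0 -6;0.0084 -0.0442 0 -6;0.0084 -0.0442 0 -6;0 0 0 0;0 0 0 0",
)

```text
time: 5.52
tool_pos: [0.6103, -0.3358, 0.199]
tcp_rot: [-2.225, -2.214, 0.0]
wrist_force: [-1.1, 0.4, -2.1]
width: 0.342
grip_force: 51.5
```

```bash
python3 - <<'E'
from h import *
im,P,s=wrist()
print(s["time"],s["tool_pos"],psi(s),s["width"],s["wrist_force"])
for lo,hi in ((.006,.018),(.04,.058),(.15,.24)): print(lo);[print(r) for r in rects(P,lo,hi,300)]
cv2.imwrite("pics/w2.png",im)
E
```

```text
5.525 [ 0.61029886 -0.33580625  0.19898633] -0.2843171736816058 0.34163941329821096 [-1.07183173  0.3694882  -2.11767033]
0.006
([450.0, 90.0], 604, 751.8, -242.9, 119.3, 1.9, -86.1, 12.3)
([185.0, 141.0], 368, 444.5, -279.2, 127.9, 52.3, -39.3, 12.3)
([320.0, 158.0], 4299, 610.9, -338.7, 148.2, 106.9, 89.2, 13.5)
([32.0, 324.0], 1586, 211.8, -550.2, 120.6, 105.1, -4.1, 11.1)
([28.0, 380.0], 730, 162.1, -648.2, 75.4, 50.5, -54.3, 12.8)
0.04
([499.0, 84.0], 9631, 781.4, -240.9, 120.4, 61.4, -86.0, 51.6)
([134.0, 152.0], 7622, 424.8, -298.8, 121.9, 60.2, -11.6, 51.6)
0.15
([318.0, 247.0], 17482, 607.3, -335.5, 131.6, 89.0, 68.9, 217.0)
```

View pics/w2.png

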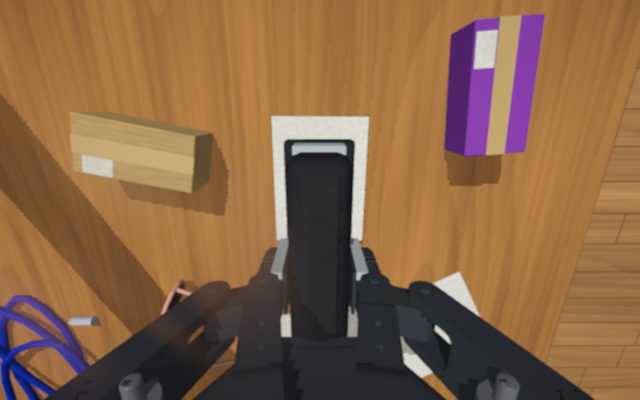

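The stapler is held level over the card stack (white, around (320,170)), aligned with its long side. Lowering it now.

Request:
carry_out(
  series="0 0 -0.05 0;0 0 -0.05 0;0 0 -0.03 0;0 0 -0.018 0;0 0 -0.006 0;0 0 -0.004 0;0 0 0 0",
)

```text
time: 6.45
tool_pos: [0.6119, -0.3367, 0.0436]
tcp_rot: [2.225, 2.215, 0.001]
wrist_force: [-0.1, 0.2, -1.3]
width: 0.34
grip_force: 51.5
```

Request:
carry_out(
  series="0 0 -0.002 0;0 0 -0.002 0;0 0 0 0",
)

```text
time: 6.82
tool_pos: [0.6117, -0.3368, 0.0396]
tcp_rot: [2.226, 2.215, 0.001]
wrist_force: [-0.5, 0.2, 2.9]
width: 0.342
grip_force: 52.1
```

Request:
carry_out(
  series="0 0 0 0;0 0 0 0;0 0 0 0;0 0 0.03 0;0 0 0.05 0;0 0 0.05 0;0 0 0.03 0;-0.0203 0.0041 0 9.8;-0.0203 0.0041 0 9.8;-0.0203 0.0041 0 9.8;-0.0203 0.0041 0 9.8;-0.0203 0.0041 0 9.8;-0.0203 0.0041 0 9.8;-0.0203 0.0041 0 9.8;-0.0203 0.0041 0 9.8;0 0 0 0;0 0 0 0",
  jaw=1,
)

```text
time: 8.95
tool_pos: [0.4493, -0.3037, 0.1986]
tcp_rot: [0.329, 3.123, -0.001]
wrist_force: [0.5, 0.6, -0.2]
width: 0.996
grip_force: 0.0
```

```bash
python3 - <<'E'
from h import *
im,P,s=wrist()
print(s["time"],s["tool_pos"],psi(s),s["width"],s["wrist_force"])
for lo,hi in ((.006,.018),(.04,.053),(.0535,.065)): print(lo);[print(r) for r in rects(P,lo,hi,300)]
E
```

```text
8.95 [ 0.44925008 -0.30373628  0.19855197] 77.9705936283659 0.9958767689911453 [ 0.51884333  0.6052763  -0.21473974]
0.006
([19.0, 12.0], 339, 225.2, -556.9, 34.0, 10.2, -46.2, 15.7)
([41.0, 30.0], 937, 242.8, -550.4, 92.3, 13.5, -65.4, 10.5)
([64.0, 66.0], 448, 276.3, -539.3, 30.9, 11.6, 0.5, 11.6)
([514.0, 124.0], 816, 438.7, -81.8, 119.3, 3.0, -8.6, 12.3)
([515.0, 251.0], 585, 613.1, -85.5, 117.2, 52.6, -18.7, 12.2)
([318.0, 281.0], 3777, 611.4, -339.8, 149.4, 108.4, 89.0, 13.6)
0.04
([568.0, 124.0], 8663, 443.2, -52.5, 120.3, 62.6, -8.4, 51.5)
([318.0, 159.0], 6795, 425.3, -299.5, 119.9, 60.1, -11.6, 51.7)
([553.0, 283.0], 4786, 629.8, -59.1, 122.1, 61.4, 13.2, 51.5)
([320.0, 308.0], 836, 600.4, -335.3, 117.5, 23.4, 80.3, 48.1)
0.0535
([319.0, 322.0], 1476, 611.9, -337.9, 113.3, 25.5, -88.5, 57.8)
```

Request:
carry_out(
  series="0 0 -0.05 0.4;0 0 -0.05 0;0 0 -0.04 0;0 0 -0.02 0;0 0 -0.014 0;0 0 0 0",
)

```text
time: 9.75
tool_pos: [0.4485, -0.3032, 0.0233]
tcp_rot: [-0.314, -3.124, -0.001]
wrist_force: [0.1, -0.3, 0.2]
width: 1.0
grip_force: 0.0
```

Request:
carry_out(
  series="0 0 0 0;0 0 0 0;0 0 0 0;0 0 0 0;0 0 0 0",
  jaw=-1,
  grip_force=60,
)

```text
time: 10.38
tool_pos: [0.4499, -0.3044, 0.0258]
tcp_rot: [0.314, 3.123, -0.002]
wrist_force: [0.2, -0.1, 6.0]
width: 0.69
grip_force: 65.6
```

Request:
carry_out(
  series="0 0 0.03 0;0 0 0.05 0;0 0 0.05 0;0 0 0.02 0;0.0057 0.0448 0 -1.7;0.0057 0.0448 0 -1.7;0.0057 0.0448 0 -1.7;0.0057 0.0448 0 -1.7;0.0057 0.0448 0 -1.7;0.0057 0.0448 0 -1.7;0.0057 0.0448 0 -1.8;0.0057 0.0448 0 -1.8;0.0057 0.0448 0 -1.8;0.0057 0.0448 0 -1.8;0 0 0 0;0 0 0 0",
)

```text
time: 12.38
tool_pos: [0.5049, 0.1442, 0.1737]
tcp_rot: [-0.781, -3.042, 0.002]
wrist_force: [-0.6, -0.0, -1.9]
width: 0.692
grip_force: 65.4
```

```bash
python3 - <<'E'
from h import *
im,P,s=wrist()
print(s["time"],s["tool_pos"],psi(s),s["width"],s["wrist_force"])
for lo,hi in ((.02,.028),(.0725,.08),(.165,.215)): print(lo);[print(r) for r in rects(P,lo,hi,600)]
cv2.imwrite("pics/w3.png",im)
E
```

```text
12.375 [0.50493732 0.14418097 0.17370554] 61.188237068089045 0.691649232304123 [-0.6016027  -0.04549272 -1.89837011]
0.02
([436.0, 147.0], 7964, 559.7, 252.7, 169.5, 85.7, -29.0, 25.6)
0.0725
([459.0, 235.0], 7160, 599.3, 236.3, 111.7, 60.6, -29.1, 75.7)
0.165
([319.0, 211.0], 40459, 481.2, 157.8, 115.7, 104.9, -28.1, 199.6)
```

View pics/w3.png

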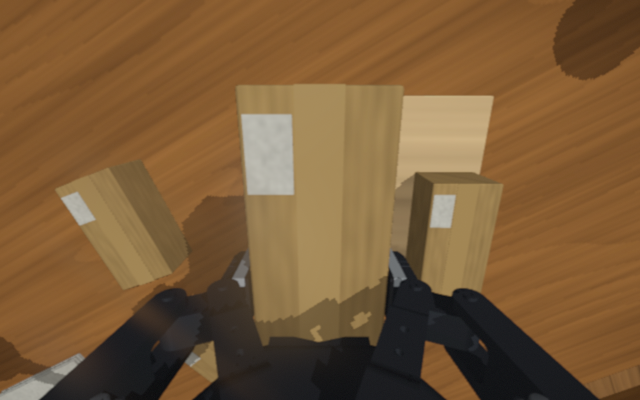

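The carton is held level, seen around (320,200), with the board to its right and carton0 at (460,235). Lowering onto slot2.

Request:
carry_out(
  series="0.001 0 -0.05 -0.3;0 0 -0.04 0;0 0 -0.02 0;0 0 -0.008 0;0 0 -0.004 0;0 0 0 0",
)

```text
time: 13.18
tool_pos: [0.5074, 0.1443, 0.0531]
tcp_rot: [0.792, 3.039, 0.001]
wrist_force: [0.8, 0.2, -1.9]
width: 0.697
grip_force: 65.6
```

Request:
carry_out(
  series="0 0 -0.002 0;0 0 -0.002 0;0 0 0 0",
)

```text
time: 13.55
tool_pos: [0.5075, 0.1448, 0.0499]
tcp_rot: [0.791, 3.039, 0.001]
wrist_force: [-2.6, -0.1, 6.5]
width: 0.695
grip_force: 66.1
```

Request:
carry_out(
  series="0 0 0 0;0 0 0 0;0 0 0 0;0 0 0.03 0;0 0 0.05 0;0 0 0.05 0;0 0 0.02 0;-0.0149 -0.0322 0 3.5;-0.0149 -0.0322 0 3.5;-0.0149 -0.0322 0 3.5;-0.0149 -0.0322 0 3.5;-0.0149 -0.0322 0 3.5;-0.0149 -0.0322 0 3.5;0 0 0 0;0 0 0 0",
  jaw=1,
)

```text
time: 15.42
tool_pos: [0.4175, -0.0484, 0.1983]
tcp_rot: [0.226, 3.133, 0.001]
wrist_force: [-0.1, -0.6, 0.2]
width: 0.997
grip_force: 0.0
```

```bash
python3 - <<'E'
from h import *
im,P,s=wrist()
print(s["time"],s["tool_pos"],psi(s),s["width"],s["wrist_force"])
for lo,hi in ((.04,.0535),(.0725,.08)): print(lo);[print(r) for r in rects(P,lo,hi,600)]
E
```

```text
15.425 [ 0.41746864 -0.04842237  0.19832503] 81.74962689228639 0.9972207899334635 [-0.11113333 -0.624397    0.1516763 ]
0.04
([319.0, 206.0], 6079, 443.3, -52.5, 121.0, 60.0, -8.5, 51.7)
([493.0, 207.0], 967, 471.4, 130.8, 119.6, 2.8, -29.3, 46.9)
([561.0, 282.0], 899, 575.3, 216.1, 91.7, 17.0, -38.3, 46.9)
([325.0, 322.0], 1729, 599.1, -65.6, 60.1, 59.5, -77.3, 51.6)
0.0725
([535.0, 226.0], 6894, 486.1, 156.5, 120.5, 62.6, -29.3, 75.6)
([599.0, 311.0], 4388, 602.7, 234.5, 118.0, 64.3, -29.9, 75.6)
```

Request:
carry_out(
  series="0.001 0 -0.05 0;0 0 -0.05 0;0 0 -0.04 0;0 0 -0.02 0;0 0 -0.014 0;0 0 0 0",
)

```text
time: 16.23
tool_pos: [0.4178, -0.048, 0.0235]
tcp_rot: [-0.222, -3.132, -0.0]
wrist_force: [0.6, 0.3, -0.2]
width: 0.998
grip_force: 0.0
```

Request:
carry_out(
  series="0 0 0 0;0 0 0 0;0 0 0 0;0 0 0 0;0 0 0 0",
  jaw=-1,
)

```text
time: 16.85
tool_pos: [0.4197, -0.0488, 0.0256]
tcp_rot: [0.224, 3.131, -0.0]
wrist_force: [-0.8, 1.3, 7.0]
width: 0.694
grip_force: 65.9
```

Request:
carry_out(
  series="0 0 0.03 0;0 0 0.05 0;0 0 0.05 0;0 0 0.02 0;0.0093 0.0355 0 8.6;0.0093 0.0355 0 8.6;0.0093 0.0355 0 8.6;0.0093 0.0355 0 8.6;0.0093 0.0355 0 8.6;0.0093 0.0355 0 8.6;0.0093 0.0355 0 8.6;0.0093 0.0355 0 8.9;0 0 0 0;0 0 0 0",
)

```text
time: 18.6
tool_pos: [0.4918, 0.2347, 0.1735]
tcp_rot: [1.591, -2.707, 0.0]
wrist_force: [-0.2, -0.4, -2.5]
width: 0.691
grip_force: 66.1
```

```bash
python3 - <<'E'
from h import *
im,P,s=wrist()
print(s["time"],s["tool_pos"],psi(s),s["q"][5],s["width"],s["wrist_force"])
for lo,hi in ((.0725,.08),(.18,.215)): print(lo);[print(r) for r in rects(P,lo,hi,600)]
E
```

```text
18.6 [0.49179672 0.23469738 0.17346615] 150.89046806842265 -2.2334256312896885 0.6911468665936432 [-0.1722645  -0.3821593  -2.47589346]
0.0725
([279.0, 117.0], 11854, 486.4, 157.3, 120.4, 59.9, -29.6, 75.7)
([192.0, 254.0], 4882, 616.0, 227.1, 92.7, 59.9, -29.0, 75.7)
0.18
([318.0, 270.0], 21805, 491.0, 230.6, 104.7, 67.1, -29.3, 199.4)
```

Request:
carry_out(
  series="0.001 0.0005 -0.05 0;0 0 -0.04 0;0 0 -0.02 0;0 0 -0.008 0;0 0 -0.004 0;0 0 0 0",
)

```text
time: 19.4
tool_pos: [0.4944, 0.2358, 0.0531]
tcp_rot: [-1.591, 2.707, -0.0]
wrist_force: [0.2, 0.0, -2.1]
width: 0.693
grip_force: 66.1
```

Request:
carry_out(
  series="0 0 -0.002 0;0 0 -0.002 0;0 0 0 0",
)

```text
time: 19.77
tool_pos: [0.4944, 0.2361, 0.0497]
tcp_rot: [-1.592, 2.707, -0.0]
wrist_force: [-2.3, -0.9, 5.4]
width: 0.692
grip_force: 66.7
```

Request:
carry_out(
  series="0 0 0 0;0 0 0 0;0 0 0 0;0 0 0.03 0;0 0 0.05 0;0 0 0.05 0;0 0 0.02 0;0.0228 -0.0413 0 -6.8;0.0228 -0.0413 0 -6.8;0.0228 -0.0413 0 -6.8;0.0228 -0.0413 0 -6.8;0.0228 -0.0413 0 -6.8;0.0228 -0.0413 0 -6.8;0.0228 -0.0413 0 -7.1;0 0 0 0;0 0 0 0",
  jaw=1,
)

```text
time: 21.78
tool_pos: [0.6528, -0.053, 0.1977]
tcp_rot: [0.357, -3.12, -0.001]
wrist_force: [-0.1, 0.1, 1.0]
width: 1.001
grip_force: 0.0
```

```bash
python3 - <<'E'
from h import *
im,P,s=wrist()
print(s["time"],s["tool_pos"],psi(s),s["q"][5],s["width"],s["wrist_force"])
for lo,hi in ((.02,.028),(.04,.0535),(.0725,.08)): print(lo);[print(r) for r in rects(P,lo,hi,400)]
E
```

```text
21.775 [ 0.65277247 -0.05302997  0.19769606] 103.03770611553809 -1.9179513509114756 1.0007331264687431 [-0.11994659  0.05395221  1.04816155]
0.02
([518.0, 144.0], 12398, 551.1, 191.8, 201.6, 187.0, 61.0, 25.5)
([77.0, 77.0], 864, 613.0, -331.8, 116.8, 38.0, 89.7, 22.4)
([156.0, 233.0], 447, 757.5, -230.6, 132.0, 53.5, 67.5, 24.1)
([277.0, 255.0], 1292, 755.8, -82.3, 89.4, 88.3, -15.4, 25.2)
0.04
([548.0, 70.0], 1258, 491.9, 127.7, 121.5, 52.1, -0.4, 46.9)
([70.0, 83.0], 926, 613.1, -321.5, 88.9, 30.2, 89.7, 50.5)
([589.0, 170.0], 1900, 589.6, 212.4, 155.4, 54.4, -7.3, 47.0)
([319.0, 160.0], 6984, 630.6, -58.3, 119.8, 60.2, 12.9, 51.7)
([131.0, 256.0], 5762, 781.8, -241.3, 121.7, 61.4, -85.8, 51.6)
0.0725
([593.0, 73.0], 7982, 497.3, 150.7, 96.4, 61.1, -29.5, 75.5)
([602.0, 220.0], 4911, 613.2, 228.7, 98.9, 62.5, -29.3, 75.5)
```

Request:
carry_out(
  series="0.0015 0 -0.05 0;0 0 -0.05 0;0 0 -0.04 0;0 0 -0.02 0;0 0 -0.0135 0;0 0 0 0",
)

```text
time: 22.58
tool_pos: [0.6548, -0.0529, 0.0249]
tcp_rot: [0.357, -3.121, -0.0]
wrist_force: [-0.2, 0.1, 0.1]
width: 1.0
grip_force: 0.0
```

Request:
carry_out(
  series="0 0 0 0;0 0 0 0;0 0 0 0;0 0 0 0;0 0 0 0",
  jaw=-1,
)

```text
time: 23.2
tool_pos: [0.6566, -0.0536, 0.027]
tcp_rot: [-0.356, 3.117, -0.001]
wrist_force: [-0.3, -0.0, 6.9]
width: 0.695
grip_force: 65.9
```

Request:
carry_out(
  series="0 0 0.03 0;0 0 0.05 0;0 0 0.05 0;0 0 0.02 0;-0.0098 0.0349 0 8;-0.0098 0.0349 0 8;-0.0098 0.0349 0 8;-0.0098 0.0349 0 8;-0.0098 0.0349 0 8;-0.0098 0.0349 0 7.9;0 0 0 0;0 0 0 0",
)

```text
time: 24.7
tool_pos: [0.5953, 0.1556, 0.1735]
tcp_rot: [1.591, -2.707, -0.0]
wrist_force: [-0.1, -0.2, -0.7]
width: 0.691
grip_force: 65.3
```

```bash
python3 - <<'E'
from h import *
im,P,s=wrist()
print(s["time"],s["tool_pos"],psi(s),s["q"][5],s["width"],s["wrist_force"])
for lo,hi in ((.0725,.08),(.18,.215)): print(lo);[print(r) for r in rects(P,lo,hi,600)]
E
```

```text
24.7 [0.59532764 0.15564437 0.17353821] 150.89509784236557 -2.417759819898138 0.6912019183544746 [-0.13698126 -0.24435284 -0.66685521]
0.0725
([456.0, 141.0], 8373, 474.0, 164.2, 93.0, 59.8, -29.9, 75.6)
([459.0, 236.0], 6983, 504.4, 250.6, 109.9, 61.2, 60.7, 75.6)
0.18
([319.0, 208.0], 40984, 582.5, 129.9, 118.8, 105.2, 61.4, 198.3)
```

Request:
carry_out(
  series="0.0005 0 -0.05 0;0 0 -0.04 0;0 0 -0.02 0;0 0 -0.008 0;0 0 -0.004 0;0 0 0 0",
)

```text
time: 25.5
tool_pos: [0.5976, 0.1563, 0.0541]
tcp_rot: [-1.591, 2.706, -0.001]
wrist_force: [-0.4, 0.9, -1.6]
width: 0.692
grip_force: 65.3
```

Request:
carry_out(
  series="0 0 -0.002 0;0 0 -0.002 0;0 0 0 0",
)

```text
time: 25.88
tool_pos: [0.5975, 0.1564, 0.0511]
tcp_rot: [-1.592, 2.706, -0.001]
wrist_force: [-2.1, -0.3, 7.1]
width: 0.693
grip_force: 66.2
```

Request:
carry_out(
  series="0 0 0 0;0 0 0 0;0 0 0 0;0 0 0.03 0;0 0 0.05 0;0 0 0.05 0;0 0 0.05 0;0 0 0.05 0;0 -0.04 0 -8;0 -0.04 0 -8;0 -0.04 0 -8;0 -0.04 0 -8;0 -0.04 0 -8;0 -0.04 0 -8;0 0 0 0;0 0 0 0",
  jaw=1,
)

```text
time: 27.88
tool_pos: [0.5963, -0.0837, 0.2785]
tcp_rot: [0.354, -3.121, -0.001]
wrist_force: [-0.3, 0.8, -0.8]
width: 0.998
grip_force: 0.0
```

```bash
python3 - <<'E'
from workcell import eyes
from h import *
im,P,s=wrist()
print(s["time"],s["tool_pos"],psi(s),s["width"],s["wrist_force"])
print("wrist");[print(r) for r in rects(P,.07,.08,400)]
im,d=eyes.read_camera("top");c=eyes.get_calibration("top")
P=cloud(d,np.array(c["K"]),rot(c["rotation"]),np.array(c["position"]))
ok=(np.abs(P[...,1])<.75)&(P[...,0]>.2)
for lo,hi in ((.007,.018),(.018,.031),(.042,.058),(.07,.08)): print(lo);[print(r) for r in rects(P,lo,hi,80,ok)]
cv2.imwrite("pics/end.png",cv2.resize(im[80:310,80:460],None,fx=2.1,fy=2.1,interpolation=cv2.INTER_CUBIC))
B=np.array([543.9,198.2]);a=np.radians(150.9);M=np.array([[np.cos(a),np.sin(a)],[-np.sin(a),np.cos(a)]])
print("board frame");[print((M@(np.array(r[2:4])-B)).round(1),r[6]-150.9) for r in rects(P,.07,.08,300,ok)]
E
```

```text
27.875 [ 0.59632504 -0.0836519   0.2784999 ] 102.94659288061389 0.997852980325392 [-0.30596766  0.81856934 -0.82563135]
wrist
([542.0, 128.0], 5672, 486.1, 156.9, 121.1, 61.7, -29.5, 75.6)
([603.0, 163.0], 4866, 507.2, 254.9, 122.1, 61.7, 60.9, 75.5)
([485.0, 202.0], 4353, 585.0, 130.8, 121.2, 60.2, 60.1, 75.6)
([554.0, 231.0], 4109, 603.8, 233.4, 120.2, 61.4, -28.9, 75.6)
0.007
([104.0, 110.0], 786, 798.4, 668.9, 113.6, 81.6, 22.5, 14.9)
([430.0, 164.0], 353, 641.1, -350.5, 124.1, 44.9, 88.8, 11.4)
([431.0, 187.0], 478, 576.3, -352.8, 120.9, 54.8, -81.6, 11.3)
([557.0, 297.0], 123, 261.9, -704.4, 81.5, 39.3, 54.5, 13.3)
([526.0, 300.0], 132, 252.1, -615.8, 94.3, 24.5, -80.0, 13.1)
([496.0, 306.0], 84, 232.0, -531.2, 89.3, 16.0, -54.6, 8.7)
0.018
([252.0, 201.0], 793, 543.2, 197.6, 200.7, 199.0, 60.9, 24.3)
([536.0, 303.0], 236, 239.3, -650.4, 183.1, 75.9, -89.4, 20.7)
0.042
([429.0, 173.0], 366, 612.0, -333.8, 115.2, 30.7, 90.0, 53.4)
([230.0, 287.0], 236, 271.3, 231.0, 108.7, 23.6, 72.3, 44.6)
0.07
([233.0, 170.0], 832, 602.6, 236.9, 120.1, 61.8, -28.8, 74.3)
([269.0, 177.0], 840, 583.9, 134.3, 120.2, 60.4, 60.1, 73.9)
([224.0, 203.0], 874, 505.4, 257.6, 122.1, 59.7, 60.5, 74.1)
([258.0, 211.0], 873, 484.9, 159.6, 119.8, 60.5, -29.2, 74.0)
board frame
[-32.5 -62.4] -179.70000000000002
[-66.   36.4] -90.80000000000001
[ 62.5 -33.2] -90.4
[32.8 62.4] -180.1
```

View pics/end.png

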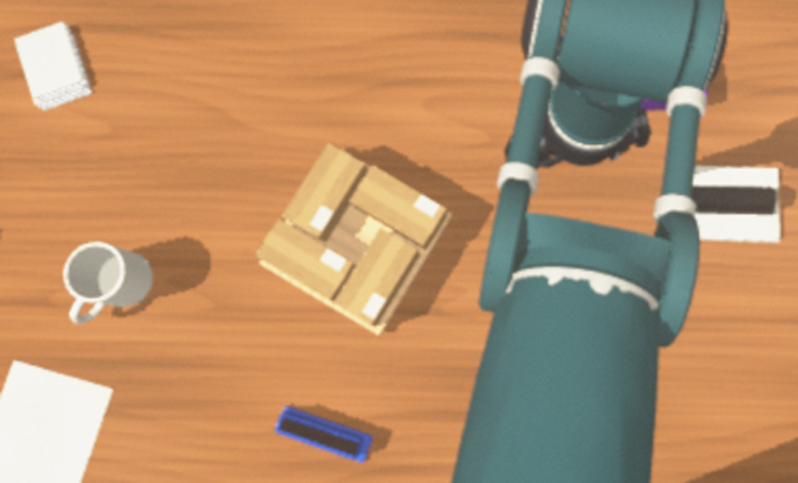

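The four cartons form the pinwheel around (355,240), each within 3.5 mm of its slot and with gaps of about 5 to 9 mm. The black stapler stands on the cards at (735,200). Handing in.

```bash
python3 -c "
from workcell import bot
print(bot.finish_job())"
```

```text
the job is handed in; nothing more can be done
None
```

The job is handed in at about 28 s of the allowed 72 s: the stapler stands upright on the card stack, close to its middle, and the four cartons form the pinwheel, each measured within 3.5 mm of its slot; the judge's verdict was not returned.

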